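Wind a jar clamp to its red ratchet tooth and switch the shaker on

ROBOT

A 6-joint arm with a two-finger parallel gripper is mounted at the origin on a cart in front of the work surface, level with it; the furniture and walls round the work are solid. World frame = base frame: x ahead of the robot, y to its left, z up, the work surface at z = 0. Lengths are in m, angles in rad, forces in N, time in s.
With the tool pointing down it reaches from about 0.4 to 0.825 m from the base axis. Payload 7 kg.
Tool frame: the origin (TCP) lies between the finger pads; the fingertips stand 22 mm ahead of it and the grasp point (between the pads) lies 3 mm ahead of it (arm.tip_reach is the distance from the TCP to the fingertips, in m); z points along the fingers, y is the line along which they close (so a half turn about z gives the same grasp; the last joint's range is limited). The gripper opens to 88 mm and grips with 3 to 60 N. Pads are 19 mm wide; open, the fingers measure 130 mm over their backs; the gripper's body (78 mm by 193 mm) begins 47 mm behind the grasp point.
Start: joints at [-1.046, 0.359, 0.012, 0, -1.224, -0.288], TCP at [0.158, -0.656, 0.249] pointing down, gripper open.
Joint ranges: [-3.07, 3.07], [-1.43, 2.12], [-1.02, 1.25], [-3.03, 1.67], [-3.05, -0], [-3.03, 3.03]. Speed limits (rad/s): [2.39, 2.39, 3.01, 3.14, 3.14, 3.14].

INTERFACE

Orientations are given as [roll, pitch, yaw] about the fixed x, y, z axes, in that order (R = Rz(yaw) Ry(pitch) Rx(roll)).
In Python, from station import arm, viewer gives the robot as it stands. The module is installed in compiled form; this text tells all that it offers.
- The arm moves only by the tool apply_moves, never from a script. Its argument "commands" is a list that holds one entry, the list of rows, each a list of 5 numbers: the closure, from -1 (fully open) to 1 (shut), then the shift along the world's x, y, z as a fraction of full scale, then the turn about the world's z as a fraction of full scale. In form: [[[fingers, tx, ty, tz, yaw], ...]]. A call has 1 to 12 rows; each row shifts and turns the commanded pose from where the row before left it; what a row does not reach is not made up. Full scale, the value 1, is 20 cm for a shift and pi rad for a turn. A row lasts 1/10 s, in which the tool goes at most 50 mm and 8.59 degrees, less where a joint would pass 70% of its speed; a pose out of reach is approached as far as the arm can. A call with a number of a shift or a turn outside -1 to 1 is refused whole. A call with a gripper value outside its range is refused whole. The fingers move at their own pace and stop on an object; "force" is the grip in N (left out, the last holds). Time passes only in rows, so rows that do not move let the fingers close. It gives the time, the measured TCP pose, the force, the opening and the grip force at its end, in the units of the state.
- arm.get_state(): the state, without advancing time (a new reading comes with each control period).
- viewer.grab_frame(name): name is "scene" or "top" or "wrist"; returns a dict with "image" (384x512x3 uint8, blue, green, red), "mtx" (3x3 intrinsics, pixels), "rvec" (rotation vector, rad) and "tvec" (3), from world to camera coordinates, as OpenCV has them. Camera axes: x right, y down, z forward; pixel columns grow to the right and rows downward; lengths in m; the calibration is good to about 2 mm. The wrist camera is an equidistant fisheye: a pixel r from the principal point sees the ray r / f radians off the axis. A picture is of the moment at which its call begins. There is no depth.
- arm.job_done(): hands the job in; it is judged then, once.
The state is a dict: "t": time; "q": joint angles; "qd": joint speeds; "joint_efforts": joint torques, N m; "eef_pos": TCP position; "ee_rot": TCP orientation; "force": force on the tool from outside, world axes, zero at the start; "moment": the same for the moment, N m; "width": finger opening in m; "gripper_force": force on a finger pad.
Only numpy, scipy, OpenCV 4.12 (cv2) and the standard library are available. Lean on these libraries where they do the work, as an engineer would, in place of code of your own. Each camera call takes 0.05 s, during which the arm holds its last target. There are 200 camera calls.

TASK

The red-lidded sample jar stands loosely in the clamp of the small blue bench shaker. Wind the black bar knob clockwise, regrasping as you need, until the sprung brass pawl has dropped in behind the red tooth of the ratchet wheel and holds it there by itself with the knob let go (no tooth short, none past). Then throw the red-tipped toggle over to its green side so that it snaps on, and leave the jar standing in the clamp and everything round about where it is.

Things in the scene. Friction and masses are not known exactly. Their poses are not given: they have to be found in the camera images.
- clamp: blue base plate of the shaker, 130 x 250 x 18 mm, fixed to the worktop; origin at the underside; its x points away from the robot, y to the left, z up when yaw is 0. In this frame (mm): wheel axis at x 20, y 55; toggle pivot at x -45, y -30, z 36; pawl pivot at x -25, y 108; jar axis at x 20, y -75. Tallest parts: knob 102, jar lid 94, toggle tip 94
- knob_grip (a point): middle of the black bar knob on the wheel's axis, at 84 mm above the worktop; the bar is 70 mm long (this point's x axis), 16 mm thick (its y axis) and 36 mm high (66 to 102 mm above the worktop); pinch it from above across the thickness. Below it the toothed wheel, radius 52 mm, has its upper face 48 mm above the worktop
- wheel (a joint): ratchet wheel with knob, rad, grows clockwise from above; 12 saw teeth, caught at 0.15 + 0.5236 k (k = 0 to 10), red tooth k = 7, i.e. 3.815; starts at k = 0 to 3. A return spring (0.10 to 0.16 N m) turns it back to the last caught tooth when let go; to catch one, turn 0.15 to 0.45 rad past its value. It moves the jaw 6.5 mm per rad; at the red tooth the sprung pad presses the jar with 2 to 3 N
- pawl (a joint): sprung brass pawl, rad: 0 to 0.03 seated in a tooth gap, up to about 0.18 while it rides over a tooth, then it snaps back. If the wheel is wound too far, push the 30 mm high tab at the pawl's tail (22 mm in front of its pivot) to the right (clamp -y): it lifts and the wheel unwinds
- red_tooth (a point): upper face of the red-painted tooth near its tip, 49 mm from the wheel's axis, 48 mm above the worktop; a red stripe on the wheel leads to it. When it is caught, the pawl's tip stands just beyond its steep face, at the wheel's left side (clamp +y)
- pawl_tip (a point): top of the pawl's nose, a 6 mm round pin, 48 mm above the worktop
- toggle (a joint): toggle lever, rad: 0 is off (leaning 0.45 rad to the right, clamp -y, to the red dot), 0.9 is on (leaning 0.45 rad to the left, clamp +y, to the green dot). It springs away from its centre 0.45 to either end; about 2 N at the tip throws it over
- toggle_tip (a point): centre of the lever's red ball tip, 16 mm in diameter, 55 mm from the pivot; the lever below it is a steel rod 11 mm thick; it stands in front of the jar and swings across the front of the plate (along clamp y)
- jar_center (a point): centre, half-way up, of the white sample jar with red lid, 56 mm in diameter and 76 mm high, loose on the base plate between the moving jaw with rubber pad and the V-shaped fixed jaw
- brown_jar_center (a point): bystander: brown sample jar with blue lid, 56 mm in diameter, 73 mm high; centre half-way up
- vial_center (a point): bystander: small dropper bottle with red cap, 29 mm in diameter, 94 mm high; centre half-way up
- small_beaker_center (a point): bystander: glass beaker, 55 mm in diameter, 70 mm high; centre half-way up
- tin_a_center (a point): bystander: open aluminium tin with soil, 60 mm in diameter, 26 mm high; centre half-way up
- tin_b_center (a point): bystander: empty open aluminium tin, 60 mm in diameter, 26 mm high; centre half-way up
Mind the look-alikes: they are no part of the job. There is more than one size of the part that bears jar_center; the job needs the larger.

How it is judged:
By the outcome, as a careful person would: the job done as asked, in the order asked, and still so for the second after the job is handed in, with the robot touching nothing.
It also fails if it takes over 64 s, if anything falls off the work surface, if the arm or the gripper's body presses on something with over 40 N, if the wrist force passes 120 N, or if a joint passes its speed limit or range.

## Working session

There is one attempt and no reset: what is moved stays moved. The work goes in short steps, Python scripts to look and compute and a tool call to move; the robot and the scene stay as the last step left them, time stands still between calls to the robot, and variables do not carry over. Pictures are saved under pics/ and viewed, at most 10 in all, crops included, and the job is handed in when it is done.

Besides the shell and the picture viewer there is one more tool, called after "Request:" by a JSON object that holds its "op" and its "data". apply_moves: Moves the arm, as the interface text tells. Shift numbers are shares of 20 cm and turn numbers shares of pi rad, none past 1 either way. Its arguments: {"type":"object","properties":{"commands":{"type":"array","items":{"type":"array","items":{"type":"array","items":{"type":"number"}}}},"force":{"type":"number"}},"required":["commands"]}

```bash
mkdir -p pics; cat > h.py <<'E'
import numpy as np,cv2
from station import arm,viewer
def grab(n,fn):
    f=viewer.grab_frame(n); cv2.imwrite('pics/'+fn+'.png',f['image']); np.savez('pics/'+fn,**f); return f
def crop(fn,x0,y0,x1,y1,s,out):
    im=cv2.imread('pics/'+fn+'.png')[y0:y1,x0:x1]; cv2.imwrite('pics/'+out+'.png',cv2.resize(im,None,fx=s,fy=s,interpolation=cv2.INTER_CUBIC))
def ray(f,u,v):
    R=cv2.Rodrigues(f['rvec'])[0]; c=-R.T@f['tvec'].ravel()
    d=R.T@np.linalg.inv(f['mtx'])@np.array([u,v,1.]); return c,d
def atz(f,u,v,z):
    c,d=ray(f,u,v); return c+d*(z-c[2])/d[2]
def proj(f,P): return cv2.projectPoints(np.array(P,float).reshape(-1,3),f['rvec'],f['tvec'],f['mtx'],None)[0].reshape(-1,2)
E
python3 - <<'E'
from h import *
a=grab('top','top0');b=grab('scene','sc0')
cv2.imwrite('pics/both.png',cv2.resize(np.vstack([a['image'],b['image']]),None,fx=.78,fy=.78) if 0 else cv2.resize(a['image'],None,fx=1.5,fy=1.5))
cv2.imwrite('pics/sc0b.png',cv2.resize(b['image'],None,fx=1.5,fy=1.5))
E
```

```text
(no output)
```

View pics/both.png

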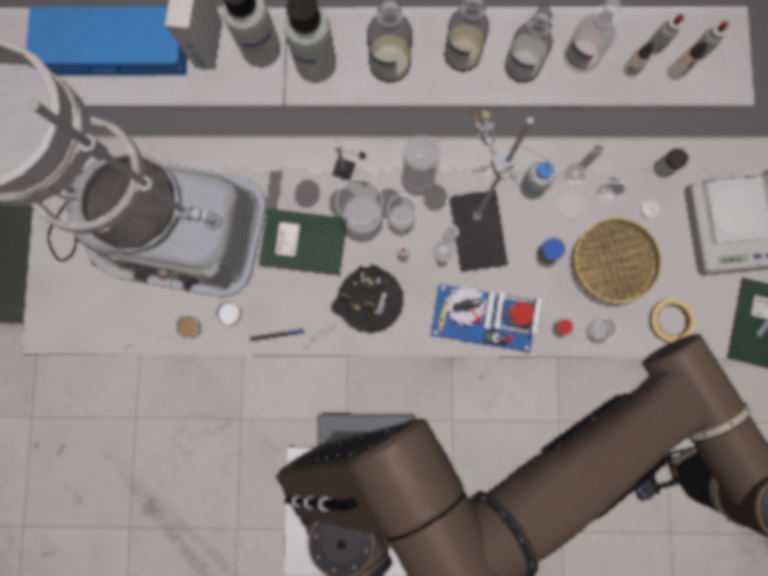

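View pics/sc0b.png

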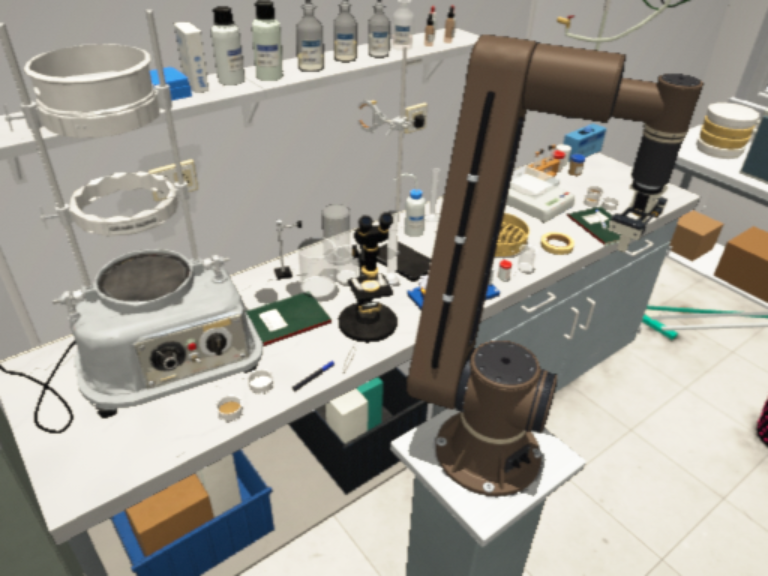

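The top view shows the blue shaker at about (487,317) in the 1.5x picture. There are two red lids: the large one in the clamp at (522,313), and a small one at (565,327) outside it. The one in the clamp fits. I'll confirm it in a crop.

```bash
python3 - <<'E'
from h import *
crop('top0',280,182,400,242,6.6,'c1')
f=dict(np.load('pics/top0.npz'))
print(f['mtx'],-cv2.Rodrigues(f['rvec'])[0].T@f['tvec'].ravel())
print(atz(f,325,211,0.02))
E
```

```text
[[419.95411104   0.         257.83451753]
 [  0.         419.95411104 186.18988499]
 [  0.           0.           1.        ]] [ 0.35937    -0.10783686  1.57965817]
[ 0.4688072  -0.33587488  0.02      ]
```

View pics/c1.png

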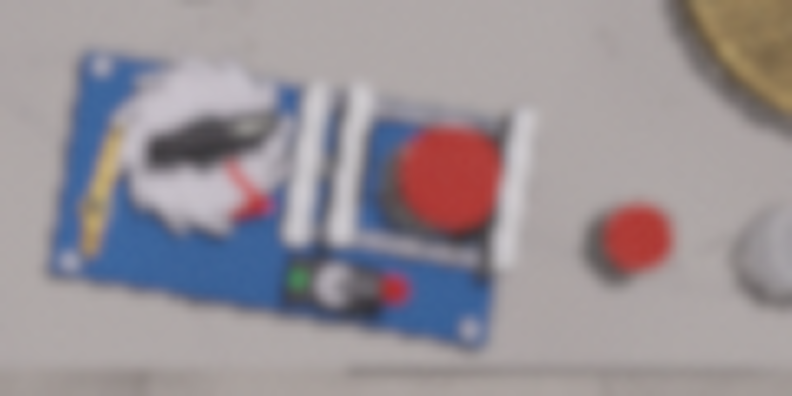

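```bash
cat >> h.py <<'E'
from scipy.optimize import least_squares
E
python3 - <<'E'
from h import *
f=dict(np.load('pics/top0.npz'))
cp=lambda x,y:(280+(x+.5)/6.6-.5,182+(y+.5)/6.6-.5)
C=[(85,50,65,125),(50,275,-65,125),(487,349,-65,-125),]
obs=[atz(f,*cp(x,y),.018)[:2] for x,y,_,_ in C]; m=np.array([[c[2],c[3]] for c in C])/1e3
R2=lambda t:np.array([[np.cos(t),-np.sin(t)],[np.sin(t),np.cos(t)]])
s=least_squares(lambda p:(m@R2(p[2]).T+p[:2]-obs).ravel(),[.47,-.33,0]);x,y,t=s.x
print('pose',s.x,'res mm',s.fun*1e3)
W=lambda a,b:R2(t)@[a/1e3,b/1e3]+[x,y]
print('axis',W(20,55),'tog',W(-45,-30),'jar',W(20,-75),'pawlpivot',W(-25,108), 'tab',W(-47,108))
print('knob mid px',atz(f,*cp(210,139),.102),'lid',atz(f,*cp(450,177),.094))
e1=atz(f,*cp(150,152),.102);e2=atz(f,*cp(272,127),.102);print('bar ends',e1,e2,(e1+e2)/2,'dir',np.arctan2(*(e2-e1)[1::-1]))
r=atz(f,*cp(258,205),.048)[:2];d=R2(-t).T@[0,0] if 0 else R2(-t)@(r-W(20,55));print('red in clamp',d*1e3,np.degrees(np.arctan2(d[1],d[0])))
print('red ball',R2(-t)@(atz(f,*cp(395,289),.0855)[:2]-[x,y])*1e3)
for n,q in dict(axis=(20,55,102),jar=(20,-75,94)).items():
    p=W(*q[:2]);u=proj(f,[*p,q[2]/1e3])[0];print(n,(u[0]-280)*6.6,(u[1]-182)*6.6)
E
```

```text
pose [ 0.4666728  -0.32814642 -0.16260273] res mm [ 0.82101595  0.53196716 -0.17444499  1.29618656 -0.64657096 -1.82815372]
axis [ 0.49531278 -0.27710965] tog [ 0.41740977 -0.35046578] jar [ 0.47426745 -0.40539486] pawlpivot [ 0.45948638 -0.21752384] tab [ 0.43777657 -0.21396232]
knob mid px [ 0.49233823 -0.27647431  0.102     ] lid [ 0.47318768 -0.4054384   0.094     ]
bar ends [ 0.48524135 -0.24442005  0.102     ] [ 0.4989078  -0.30960778  0.102     ] [ 0.49207457 -0.27701391  0.102     ] dir -1.3641417327831906
red in clamp [-28.96990182 -36.741762  ] -128.25483925376946
red ball [-44.54567907 -56.2411747 ]
axis 208.3305008376651 130.65396633037608
jar 447.07401465543734 172.18580555430472
```

```bash
python3 - <<'E'
from h import *
s=arm.get_state()
for k in ('t','q','eef_pos','ee_rot','force','width'):print(k,np.round(s[k],4))
E
```

```text
t 0.1
q [-1.0459e+00  3.5930e-01  1.1100e-02 -3.0000e-04 -1.2241e+00 -2.8810e-01]
eef_pos [ 0.1582 -0.6558  0.2477]
ee_rot [ 3.1400e+00 -1.0000e-04 -2.9049e+00]
force [ 0.0139 -0.6484 -0.049 ]
width 0.0875
```

Request:
{"op": "apply_moves", "data": {"commands": [[[-1,0,0,0.1,0],[-1,0.15,0.2,0,0.04],[-1,0.15,0.2,0,0.04],[-1,0.15,0.2,0,0.04]]], "force": 40}}

```text
t: 0.5
eef_pos: [0.2486, -0.5347, 0.2679]
ee_rot: [3.141, 0.0, -2.524]
force: [1.5, -0.9, 0.8]
width: 0.0876
gripper_force: 0.0
```

```bash
python3 - <<'E'
from h import *
s=arm.get_state()
for k in ('t','q','eef_pos','ee_rot','force','width'):print(k,np.round(s[k],4))
E
```

```text
t 0.5
q [-8.0440e-01  2.0800e-01 -1.5240e-01 -2.0000e-04 -1.2114e+00 -1.4870e-01]
eef_pos [ 0.2486 -0.5347  0.2679]
ee_rot [ 3.1405e+00  1.0000e-04 -2.5240e+00]
force [ 1.52   -0.8621  0.7616]
width 0.0876
```

Request:
{"op": "apply_moves", "data": {"commands": [[[-1,0.153,0.161,0,0.046],[-1,0.153,0.161,0,0.046],[-1,0.153,0.161,0,0.046],[-1,0.153,0.161,0,0.046],[-1,0.153,0.161,0,0.046],[-1,0.153,0.161,0,0.046],[-1,0.153,0.161,0,0.046],[-1,0.153,0.161,0,0.047],[-1,0,0,0,0]]]}}

```text
t: 1.4
eef_pos: [0.4959, -0.2753, 0.268]
ee_rot: [3.142, 0.0, -1.36]
force: [-0.2, -0.1, -0.4]
width: 0.088
gripper_force: 0.0
```

```bash
python3 - <<'E'
from h import *
f=grab('wrist','w1');cv2.imwrite('pics/w1b.png',cv2.resize(f['image'],None,fx=1.56,fy=1.56))
print(f['mtx'],f['rvec'],f['tvec'])
s=arm.get_state()
for k in ('t','q','eef_pos','ee_rot','force','width'):print(k,np.round(s[k],4))
E
```

```text
[[297.31863964   0.         256.78221172]
 [  0.         297.31863964 189.46694111]
 [  0.           0.           1.        ]] [-0.32525278  3.07189567  0.395006  ] [0.42874463 0.32483327 0.50322233]
t 1.45
q [-1.6480e-01  1.6930e-01 -2.0110e-01 -3.0000e-04 -1.2015e+00  3.7130e-01]
eef_pos [ 0.4945 -0.2766  0.2679]
ee_rot [ 3.1407e+00  6.0000e-04 -1.3644e+00]
force [-0.0855 -0.4058  0.9889]
width 0.0873
```

View pics/w1b.png

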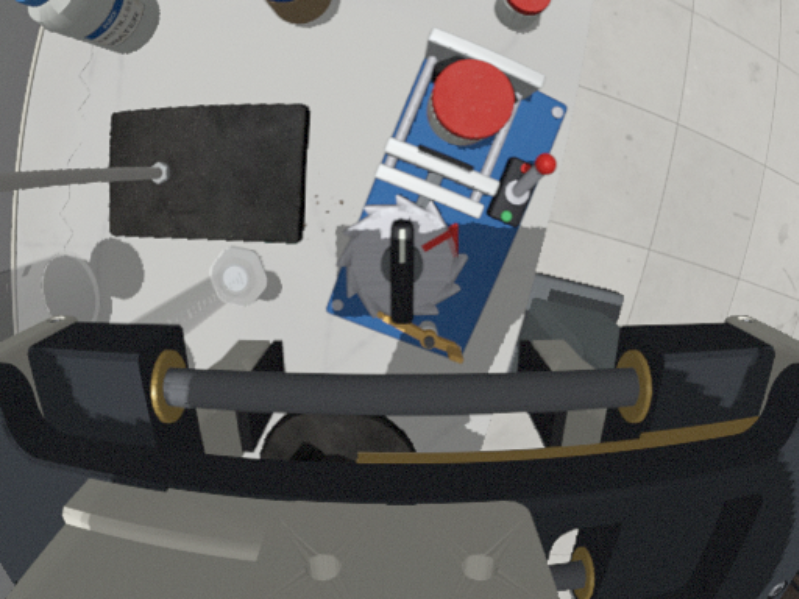

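The wrist view shows the bar knob at (402,270), vertical and so lined up with the fingers. The red tooth is at (457,235), the pawl nose near (388,318), and the toggle at (545,163) leaning to its red side. I'll count teeth in a crop.

```bash
cat >> h.py <<'E'
def wray(f,u,v):
    K=f['mtx'];dx,dy=(u-K[0,2])/K[0,0],(v-K[1,2])/K[0,0];th=np.hypot(dx,dy)
    d=np.array([dx/th*np.sin(th),dy/th*np.sin(th),np.cos(th)]);R=cv2.Rodrigues(f['rvec'])[0]
    return -R.T@f['tvec'].ravel(),R.T@d
def watz(f,u,v,z):
    c,d=wray(f,u,v);return c+d*(z-c[2])/d[2]
E
python3 - <<'E'
from h import *
crop('w1',205,115,310,235,5,'c2')
E
```

```text
(no output)
```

View pics/c2.png

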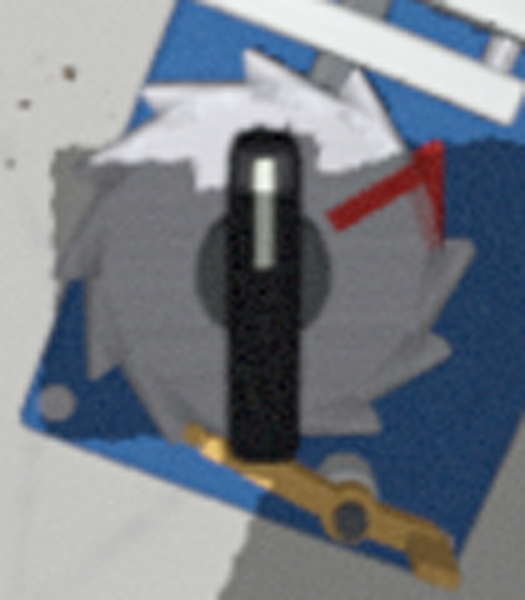

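Reading clockwise from the red tooth (440,145), the tips are at (475,245), (450,350), (380,430), one hidden under the bar, and then the caught one at (180,435) by the pawl nose (195,430). Red is 5 teeth away, so it starts at k=2. That means turning 150° plus about 17°, and joint 6 has room to do it in one grasp.

```bash
python3 - <<'E'
from h import *
f=dict(np.load('pics/w1.npz'))
g=lambda x,y,z:np.round(watz(f,205+x/5-.4,115+y/5-.4,z),4)
print('hub',g(263,270,.055),'bar top ends',g(265,135,.102),g(264,445,.102),'pawl tip',g(195,430,.048))
print('ball',np.round(watz(f,545/1.56,163/1.56,.0855),4), 'tab',g(435,560,.03+.018))
E
```

```text
hub [ 0.4975 -0.2779  0.055 ] bar top ends [ 0.5049 -0.314   0.102 ] [ 0.4913 -0.2495  0.102 ] pawl tip [ 0.5054 -0.2333  0.048 ]
ball [ 0.4155 -0.3755  0.0855] tab [ 0.4378 -0.2117  0.048 ]
```

Request:
{"op": "apply_moves", "data": {"commands": [[[-0.2,0.0075,-0.0075,-0.2,0],[-0.2,0,0,-0.2,0],[-0.2,0,0,-0.2,0],[-0.2,0,0,-0.15,0],[-0.2,0,0,-0.155,0],[-0.2,0,0,0,0]]]}}

```text
t: 2.05
eef_pos: [0.491, -0.2799, 0.0835]
ee_rot: [3.134, 0.004, -1.371]
force: [-0.8, 0.2, 1.2]
width: 0.0534
gripper_force: 0.0
```

Request:
{"op": "apply_moves", "data": {"commands": [[[1,0,0,0,0],[1,0,0,0,0],[1,0,0,0,0],[1,0,0,0,0],[1,0,0,0,0]]], "force": 25}}

```text
t: 2.55
eef_pos: [0.4959, -0.2807, 0.0902]
ee_rot: [-3.139, -0.002, -1.368]
force: [-1.0, 0.5, 11.4]
width: 0.0179
gripper_force: 8.5
```

Request:
{"op": "apply_moves", "data": {"commands": [[[1,0,0,0,-0.03],[1,0,0,0,-0.03],[1,0,0,0,-0.03],[1,0,0,0,0]]]}}

```text
t: 2.95
eef_pos: [0.4962, -0.2805, 0.0902]
ee_rot: [-3.138, -0.001, -1.653]
force: [-1.7, 0.9, 11.5]
width: 0.0161
gripper_force: 27.4
```

Request:
{"op": "apply_moves", "data": {"commands": [[[1,0,0,0.02,-0.03],[1,0,0,0,-0.04],[1,0,0,0,-0.04],[1,0,0,0,-0.04],[1,0,0,0,0]]]}}

```text
t: 3.45
eef_pos: [0.4952, -0.2799, 0.091]
ee_rot: [-3.141, 0.001, -2.127]
force: [5.8, -2.3, -14.7]
width: 0.016
gripper_force: 25.0
```

Request:
{"op": "apply_moves", "data": {"commands": [[[1,0,0,-0.01,-0.04],[1,0,0,0,-0.04],[1,0,0,0,-0.04],[1,0,0,0,-0.04],[1,0,0,0,-0.04],[1,0,0,0,-0.04],[1,0,0,0,-0.04],[1,0,0,0,-0.04],[1,0,0,0,-0.04],[1,0,0,0,0]]]}}

```text
t: 4.45
eef_pos: [0.4942, -0.278, 0.0908]
ee_rot: [3.139, -0.0, 3.026]
force: [-3.1, 15.5, 10.3]
width: 0.0159
gripper_force: 25.0
```

Request:
{"op": "apply_moves", "data": {"commands": [[[1,0,0.0075,0.004,-0.04],[1,0,0,0,-0.04],[1,0,0,0,-0.04],[1,0,0,0,-0.04],[1,0,0,0,-0.04],[1,0,0,0,-0.04],[1,0,0,0,-0.04],[1,0,0,0,-0.04],[1,0,0,0,-0.01],[1,0,0,0,0]]]}}

```text
t: 5.45
eef_pos: [0.4954, -0.2762, 0.0909]
ee_rot: [3.139, -0.001, 1.992]
force: [3.1, 15.5, 1.0]
width: 0.0161
gripper_force: 25.0
```

```bash
python3 - <<'E'
from h import *
s=arm.get_state()
for k in ('t','q','eef_pos','ee_rot','force','moment','width'):print(k,np.round(s[k],4))
E
```

```text
t 5.45
q [-0.1654  0.3355 -0.4245 -0.0037 -0.8092 -2.5523]
eef_pos [ 0.4954 -0.2762  0.0909]
ee_rot [ 3.1388e+00 -1.4000e-03  1.9921e+00]
force [ 3.0954 15.4608  1.0094]
moment [ 5.1587 -0.8349  0.1669]
width 0.0161
```

Request:
{"op": "apply_moves", "data": {"commands": [[[1,0,0,0,0.03],[1,0,0,0,0.03],[1,0,0,0,0.025],[1,0,0,0,0]]]}}

```text
t: 5.85
eef_pos: [0.495, -0.2765, 0.0909]
ee_rot: [3.139, -0.001, 2.263]
force: [1.1, 13.6, 1.5]
width: 0.016
gripper_force: 25.0
```

Request:
{"op": "apply_moves", "data": {"commands": [[[-0.2,0,0,0,0],[-0.2,0,0,0,0],[-0.2,0,0,0,0],[-0.2,0,0,0.15,0],[-0.2,0,0,0.2,0],[-0.2,0,0,0.2,0],[-0.2,0,0,0.2,0],[-0.2,0,0,0.15,0],[-0.2,0,0,0,0]]]}}

```text
t: 6.75
eef_pos: [0.4964, -0.2797, 0.2758]
ee_rot: [3.137, 0.007, 2.26]
force: [-0.0, 0.0, -0.5]
width: 0.0527
gripper_force: 0.0
```

```bash
python3 - <<'E'
from h import *
f=grab('wrist','w2');crop('w2',180,80,340,230,4,'c3')
E
```

```text
(no output)
```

View pics/c3.png

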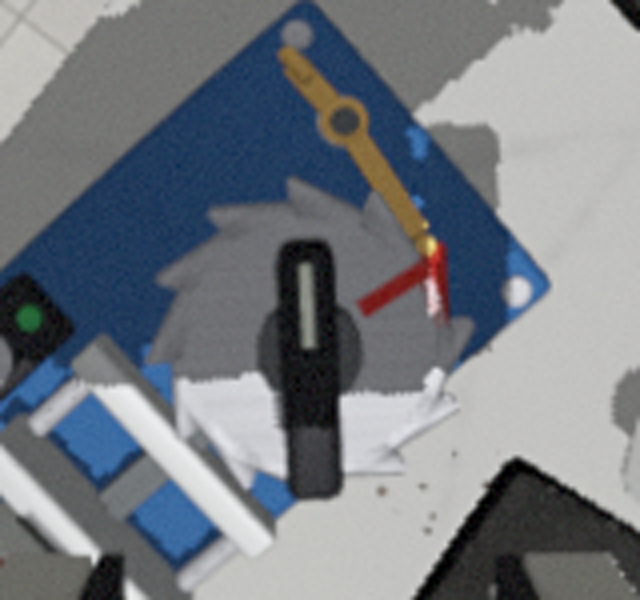

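The red tooth (437,250) has the pawl nose (428,245) seated behind its steep face, and the knob is free. Next is the toggle.

Request:
{"op": "apply_moves", "data": {"commands": [[[1,-0.087,-0.136,0,0.046],[1,-0.087,-0.136,0,0.046],[1,-0.087,-0.136,0,0.046],[1,-0.087,-0.136,0,0.046],[1,-0.087,-0.136,0,0.046],[1,0,0,0,0],[1,0,0,0,0]]]}}

```text
t: 7.5
eef_pos: [0.4066, -0.4149, 0.2691]
ee_rot: [3.141, -0.002, 2.979]
force: [0.3, 0.2, -0.1]
width: 0.0033
gripper_force: 0.0
```

```bash
python3 - <<'E'
from h import *
f=grab('wrist','w3');cv2.imwrite('pics/w3b.png',cv2.resize(f['image'],None,fx=1.56,fy=1.56))
s=arm.get_state()
for k in ('t','q','eef_pos','ee_rot','force','width'):print(k,np.round(s[k],4))
E
```

```text
t 7.55
q [-4.5810e-01  1.9280e-01 -1.6820e-01 -3.0000e-04 -1.2113e+00 -1.2744e+00]
eef_pos [ 0.4071 -0.4145  0.2694]
ee_rot [ 3.1409e+00 -1.4000e-03  2.9798e+00]
force [0.1878 0.2328 0.1775]
width 0.0017
```

View pics/w3b.png

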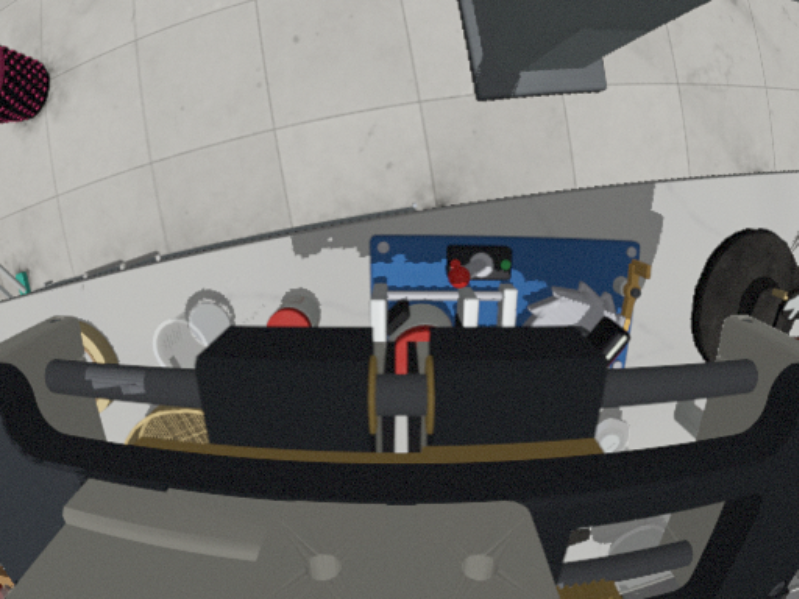

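```bash
python3 - <<'E'
from h import *
f=dict(np.load('pics/w3.npz'))
t=-.1626;c,s=np.cos(t),np.sin(t)
def cl(p): d=p[:2]-[.4667,-.3281];return np.round([(c*d[0]+s*d[1])*1e3,(-s*d[0]+c*d[1])*1e3],1)
for n,u,v,z in [('ball',458,273,.0855),('jaw front top',378,285,.06),('jaw@80',378,285,.08),('cornerR',640,240,.018),('cornerL',371,237,.018)]:
    p=watz(f,u/1.5605,v/1.5605,z);print(n,np.round(p,4),cl(p))
print('tcp',cl(np.array([.4071,-.4145])))
E
```

```text
ball [ 0.4137 -0.375   0.0855] [-44.7 -54.8]
jaw front top [ 0.4189 -0.4345  0.06  ] [ -30.  -112.8]
jaw@80 [ 0.4144 -0.4328  0.08  ] [ -34.7 -111.8]
cornerR [ 0.4242 -0.1939  0.018 ] [-63.7 125.5]
cornerL [ 0.3864 -0.4369  0.018 ] [ -61.7 -120.3]
tcp [-44.8 -94.9]
```

Request:
{"op": "apply_moves", "data": {"commands": [[[1,-0.027,0.02,0,0],[1,0,0,-0.2,0],[1,0,0,-0.2,0],[1,0,0,-0.2,0],[1,0,0,-0.15,0],[1,0,0,-0.125,0],[1,0,0,0,0],[1,0,0,0,0]]]}}

```text
t: 8.35
eef_pos: [0.4025, -0.4101, 0.0958]
ee_rot: [-3.141, -0.001, 2.983]
force: [-0.4, -0.9, 0.9]
width: 0.0003
gripper_force: 0.0
```

Request:
{"op": "apply_moves", "data": {"commands": [[[1,0.006,0.037,0,0],[1,0.006,0.037,0,0],[1,0.006,0.037,0,0],[1,0.006,0.037,0,0],[1,0,0,0,0]]]}}

```text
t: 8.85
eef_pos: [0.4073, -0.3799, 0.096]
ee_rot: [3.141, 0.001, 2.983]
force: [-1.3, 0.7, -0.4]
width: 0.0005
gripper_force: 0.0
```

Request:
{"op": "apply_moves", "data": {"commands": [[[1,0.006,0.037,0,0],[1,0.006,0.037,0,0],[1,0,0,0,0]]]}}

```text
t: 9.15
eef_pos: [0.4093, -0.3651, 0.0951]
ee_rot: [3.141, -0.001, 2.983]
force: [0.5, -0.7, 0.3]
width: 0.0007
gripper_force: 0.0
```

Request:
{"op": "apply_moves", "data": {"commands": [[[1,-0.016,-0.1,0,0],[1,-0.016,-0.1,0,0],[1,0,0,0.15,0],[1,0,0,0.2,0],[1,0,0,0.2,0],[1,0,0,0.2,0],[1,0,0,0.1,0],[1,0,0,0,0]]]}}

```text
t: 9.95
eef_pos: [0.4042, -0.407, 0.269]
ee_rot: [-3.139, 0.005, 2.983]
force: [0.2, 0.2, 0.5]
width: 0.0006
gripper_force: 0.0
```

```bash
python3 - <<'E'
from h import *
f=grab('wrist','w4');crop('w4',220,130,440,240,3.6,'c4')
E
```

```text
(no output)
```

View pics/c4.png

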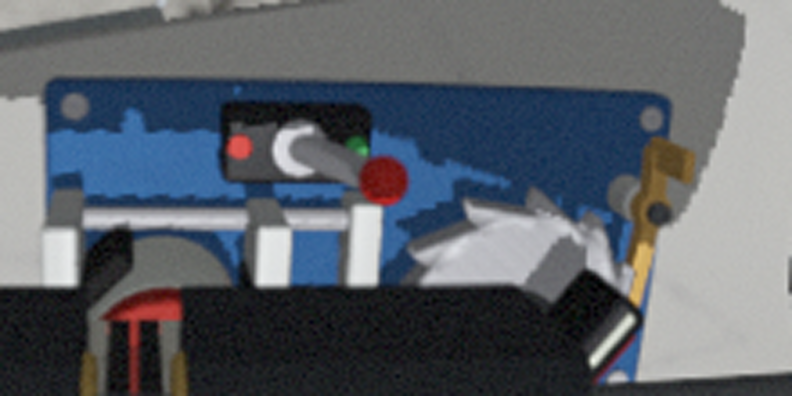

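The toggle ball (385,180) now leans over the green dot, so it is on. I'll take one last top view before handing in.

```bash
python3 - <<'E'
from h import *
f=grab('top','top1');crop('top1',270,160,420,250,5.3,'c5')
E
```

```text
(no output)
```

View pics/c5.png

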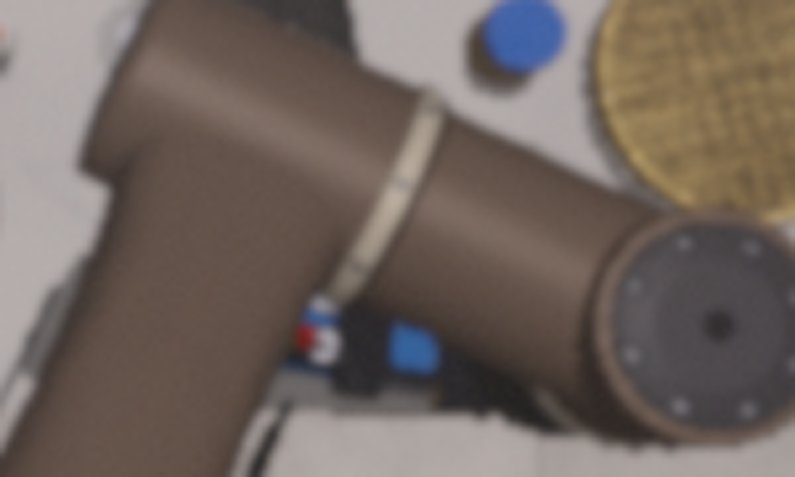

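The arm hides most of this view. The red ball is at (305,335), on the left, and the wrist view already showed the jar standing in the clamp. Handing in.

```bash
python3 -c "
from station import arm
print(arm.job_done())"
```

```text
the job is handed in; nothing more can be done
None
```

I handed the job in: the wheel is caught at the red tooth with the knob let go, the toggle is on its green side, and the jar is still standing in the clamp; the arm blocked my final check of the surrounding items.

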